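Run a finger along the earthing springs of a UPS cover

ROBOT

A 6-joint arm with a two-finger parallel gripper is mounted at the origin on the work surface. World frame = base frame: x ahead of the robot, y to its left, z up, the work surface at z = 0. Lengths are in mm, angles in rad, forces in N, time in s.
With the tool pointing down it reaches from about 275 to 825 mm from the base axis. Payload 5.2 kg.
Tool frame: the origin (TCP) lies midway between the tips of the shut fingers; the grasp point (between the pads) lies 19 mm behind it; z points along the fingers, y is the line along which they close (so a half turn about z gives the same grasp; the last joint's range is limited). The gripper opens to 93 mm and grips with 3 to 60 N. Pads are 15 mm wide; open, the fingers measure 128 mm over their backs; the gripper's body (75 mm by 188 mm) begins 65 mm behind the grasp point.
Start: joints at [0.95, 0.259, 1.535, -0, 1.348, -0.203], TCP at [223.142, 502.705, 218.653] pointing down, gripper open.
Joint ranges: [-3.14, 3.14], [-0.91, 2.08], [0.19, 2.58], [-1.22, 4.36], [0.22, 2.71], [-3.12, 3.12]. Speed limits (rad/s): [2.57, 2.57, 3.14, 3.14, 3.14, 3.14].

INTERFACE

Orientations are given as a unit quaternion [x, y, z, w].
In Python, from cell import readout, eyes, bot gives the robot as it stands.
- The arm moves only by the tool send_rows, never from a script. Its argument "deltas" is a list of rows, each a list of 6 numbers: the shift along the tool's x, y, z in cm, then the turn, a rotation vector about the tool's x, y, z in rad. A call has 1 to 10 rows; each row shifts and turns the commanded pose from where the row before left it, along the tool's axes as they then stand; what a row does not reach is not made up. A row lasts 1/10 s, in which the tool goes at most 50 mm and 8.59 degrees, less where a joint would pass 70% of its speed; a pose out of reach is approached as far as the arm can. A call with a gripper value outside its range is refused whole. "jaw" is the closure in counts, from 0 (fully open) to 255 (shut), set as the call begins (left out, the last holds). The fingers move at their own pace and stop on an object; "newtons" is the grip in N (left out, the last holds). Time passes only in rows, so rows that do not move let the fingers close. It gives the time, the measured TCP pose, the force, the opening and the grip force at its end, in the units of the state.
- readout.get_obs(): the state, without advancing time (a new reading comes with each control period).
- eyes.read_camera(name): name is "scene" or "side" or "wrist"; returns a dict with "color" (384x512x3 uint8, red, green, blue), "depth" (384x512 float32, mm along the optical axis (not along the pixel's ray), 0 where there is no reading), "K" (3x3 intrinsics, pixels), "extrinsics" (4x4, takes a point from camera to world coordinates); the wrist camera has in their place "tool_from_camera" (4x4, takes a point from camera to tool coordinates, whose origin is the TCP and whose axes are the flange's). Camera axes: x right, y up, looking along -z (the intrinsics and any distortion apply to the point x, -y, -z); pixel columns grow to the right and rows downward; lengths in mm; the calibration is good to about 2 mm. A picture is of the moment at which its call begins: read the wrist's pose just before it.
- bot.job_done(): hands the job in; it is judged then, once.
The state is a dict: "time_s": time; "qpos": joint angles; "joint_velocities": joint speeds; "tau": joint torques, N m; "ee_pos": TCP position; "eef_rot": TCP orientation; "contact_force": force on the tool from outside, world axes, zero at the start; "wrist_torque": the same for the moment, N m; "finger_gap": opening from 0.0 (shut) to 1.0 (fully open); "grip_force": force on a finger pad.
Only numpy, scipy, OpenCV 4.12 (cv2) and the standard library are available. Lean on these libraries where they do the work, as an engineer would, in place of code of your own. Each camera call takes 0.05 s, during which the arm holds its last target. There are 200 camera calls.

TASK

Feel along the bent row of six brass earthing springs on the grey cover: with the fingertips, stroke lightly and unhurriedly from the red end to the blue end so that every spring is pushed down a few millimetres in turn. Finish with the fingertips still holding the last spring, next to the blue plate, down by itself; the program ends while holding it. Do not press hard, shift or lift the cover, or disturb the other things on and around it.

Things in the scene. Friction and masses are not known exactly. Their poses are not given: they have to be found in the camera images.
- cover: Grey steel side cover of a power supply, loose on the bench: 200 x 271 mm, top face 12 mm above the bench, 1.1 to 1.8 kg, one corner cut off at a slant. Origin: middle of its underside; x, y along its sides, z up. The row of six brass springs runs 22 mm in from its -x edge (springs 1 to 3, along +y) and then along the slanted edge (springs 4 to 6, turned 30 deg towards +x).
- crest1 (a point): Top of the crest (free end) of brass spring 1, counted from red; moves with the spring. x points along the row towards blue, z up when unpressed. First spring. A flat red plate (16 x 26 x 3 mm) lies just before it. A spring is a sloping brass tongue 27 mm long, 22 wide, 3 thick, hinged at its low end (nearer red), rising to a rounded crest 28.5 mm above the bench.
- crest2 (a point): Top of the crest (free end) of brass spring 2, counted from red; moves with the spring. x points along the row towards blue, z up when unpressed. Crests are 34 mm apart along the row; each next spring's low end is 9 mm past a crest. A fingertip sliding from red to blue rides up the slope and presses the tongue down.
- crest3 (a point): Top of the crest (free end) of brass spring 3, counted from red; moves with the spring. x points along the row towards blue, z up when unpressed. From here to crest 4 it is 48 mm, with the row's bend halfway between.
- crest4 (a point): Top of the crest (free end) of brass spring 4, counted from red; moves with the spring. x points along the row towards blue, z up when unpressed. First spring after the bend.
- crest5 (a point): Top of the crest (free end) of brass spring 5, counted from red; moves with the spring. x points along the row towards blue, z up when unpressed. Last but one.
- crest6 (a point): Top of the crest (free end) of brass spring 6, counted from red; moves with the spring. x points along the row towards blue, z up when unpressed. Last spring. A flat blue plate (16 x 26 x 3 mm) lies just after it.
- spring1 (a joint): Tilt of spring 1: 0 up at rest, grows as it is pressed, 0.36 rad fully down. At 0.1 rad its crest has gone down 2.5 mm (counts as pressed), fully down 9 mm. Force at the crest is about 0.8 N at first touch, 6 N fully down, then a hard stop. It springs back by itself. All six are alike.
- spring2 (a joint): Tilt of spring 2: 0 up at rest, grows as it is pressed, 0.36 rad fully down.
- spring3 (a joint): Tilt of spring 3: 0 up at rest, grows as it is pressed, 0.36 rad fully down.
- spring4 (a joint): Tilt of spring 4: 0 up at rest, grows as it is pressed, 0.36 rad fully down.
- spring5 (a joint): Tilt of spring 5: 0 up at rest, grows as it is pressed, 0.36 rad fully down.
- spring6 (a joint): Tilt of spring 6: 0 up at rest, grows as it is pressed, 0.36 rad fully down.
- capacitor: Black capacitor can standing upright on the cover, 25 mm across, 36 mm tall; origin at its underside. A bystander: leave alone.
- spool: Green solder spool standing on end on the cover, 40 mm across, 26 mm tall; origin at its underside. A bystander: leave alone.
- meter_big: Salmon-coloured multimeter lying on its back on the bench left of the cover, 190 x 90 x 38 mm with a dial 11 mm proud; origin at its underside. A bystander: leave alone.
- meter_small: Blue multimeter lying on its back on the bench right of the cover, 140 x 72 x 30 mm; origin at its underside. A bystander: leave alone.
- screwdriver: Screwdriver lying on the bench, right, near the robot; origin at its underside. A bystander: leave alone.
- flux: White flux bottle with red cap, 44 mm across, 100 mm tall, standing on the bench at the far left; origin at its underside. A bystander: leave alone.
- brush: Brush lying on the bench, left, near the robot; origin at its underside. A bystander: leave alone.

How it is judged (in metres and radians):
On the way, in this order (a step that is already met when the one before it is completed fails the run):
1. spring 1 is pressed down by the fingertips (first, red end) (value of joint spring1 above 0.1 rad and contact force between the fingers and cover above 0.3 N), for 0.1 s.
2. spring 2 is pressed down by the fingertips (value of joint spring2 above 0.1 rad and contact force between the fingers and cover above 0.3 N), for 0.1 s.
3. spring 3 is pressed down by the fingertips (value of joint spring3 above 0.1 rad and contact force between the fingers and cover above 0.3 N), for 0.1 s.
4. spring 4 is pressed down by the fingertips (value of joint spring4 above 0.1 rad and contact force between the fingers and cover above 0.3 N), for 0.1 s.
5. spring 5 is pressed down by the fingertips (value of joint spring5 above 0.1 rad and contact force between the fingers and cover above 0.3 N), for 0.1 s.
6. spring 6 is pressed down by the fingertips (last, blue end) (value of joint spring6 above 0.1 rad and contact force between the fingers and cover above 0.3 N), for 0.1 s.
At the end, for the whole second after the job is handed in: Spring 6 is pressed more than 0.1 rad (about 2.5 mm at its crest) by the fingers, with 0.5 to 15 N on the cover; springs 1 to 5 have sprung back (under 0.06 rad); the cover lies flat and still within 30 mm of where it started, and so does each bystander (value of joint spring6 above 0.1 rad and contact force between the fingers and cover between 0.5 and 15 N and height (world z) of cover below 0.01 m and value of joint each of spring1, spring2, spring3, spring4, spring5 below 0.06 rad and linear speed of cover below 0.02 m/s and distance of each of capacitor, spool, meter_big, meter_small, screwdriver, flux, brush, cover from where it was at the start of the episode below 0.03 m); the arm keeps its last pose, push and grip.
It fails at once if the fingers press on the cover or its springs with more than 15 N (contact force between the fingers and cover above 15 N).
It fails at once if the cover is lifted more than 10 mm (height (world z) of cover above 0.01 m).
It fails at once if the cover is tipped (angle between cover's own z axis and vertical above 0.1 rad).
It fails at once if the cover is shoved more than 30 mm (distance of cover from where it was at the start of the episode above 0.03 m).
It fails at once if a bystander is moved more than 30 mm (distance of any of capacitor, spool, meter_big, meter_small, screwdriver, flux, brush from where it was at the start of the episode above 0.03 m).
It also fails if it takes over 48 s, if anything falls off the work surface, if the arm or the gripper's body presses on something with over 40 N, if the wrist force passes 120 N, or if a joint passes its speed limit or range.

## Working session

There is one attempt and no reset: what is moved stays moved. The work goes in short steps, Python scripts to look and compute and a tool call to move; the robot and the scene stay as the last step left them, time stands still between calls to the robot, and variables do not carry over. Pictures are saved under pics/ and viewed, at most 10 in all, crops included, and the job is handed in when it is done.

Besides the shell and the picture viewer there is one more tool, called after "Emit:" as name(argument=value, ...), one argument or row to a line, values as JSON. send_rows: Moves the arm, as the interface text tells. Its arguments: {"type":"object","properties":{"deltas":{"type":"array"},"jaw":{"type":"number"},"newtons":{"type":"number"}},"required":["deltas"]}

```bash
mkdir -p pics; cat > h.py <<'E'
import numpy as np, cv2
from cell import readout, eyes, bot
from scipy.spatial.transform import Rotation as R
def tool():
    o=readout.get_obs(); T=np.eye(4); T[:3,:3]=R.from_quat(o['eef_rot']).as_matrix(); T[:3,3]=o['ee_pos']; return T,o
def shot(n):
    T,o=tool(); d=eyes.read_camera(n)
    d['E']=T@d['tool_from_camera'] if n=='wrist' else d['extrinsics']
    return d
def cloud(d):
    z=d['depth']; v,u=np.mgrid[:z.shape[0],:z.shape[1]]; K=d['K']
    p=np.stack([(u-K[0,2])/K[0,0]*z,-(v-K[1,2])/K[1,1]*z,-z],-1)
    return p@d['E'][:3,:3].T+d['E'][:3,3]
E
python3 - <<'E'
from h import *
ims=[]
for n in ['scene','side','wrist']:
    d=shot(n); ims.append(d['color']); np.savez(f'{n}0.npz',**{k:v for k,v in d.items() if k in('color','depth','K','E')})
    print(n,d['K'].round(1).tolist(),d['E'].round(2).tolist(), [k for k in d])
cv2.imwrite('pics/a.png',cv2.resize(cv2.cvtColor(np.hstack(ims[:2]),cv2.COLOR_RGB2BGR),(800,300)))
cv2.imwrite('pics/s.png',cv2.resize(ims[0][:,:,::-1],(800,600)))
print(tool()[1])
E
```

```text
scene [[371.0, 0.0, 255.2], [0.0, 371.0, 194.2], [0.0, 0.0, 1.0]] [[-0.31, -0.66, 0.68, 1261.63], [0.95, -0.22, 0.22, 234.17], [0.01, 0.72, 0.7, 808.76], [0.0, 0.0, 0.0, 1.0]] ['color', 'depth', 'K', 'extrinsics', 'E']
side [[462.0, 0.0, 250.4], [0.0, 462.0, 195.7], [0.0, 0.0, 1.0]] [[0.9, 0.34, -0.28, 79.05], [-0.44, 0.7, -0.56, -876.98], [0.0, 0.62, 0.78, 1268.94], [0.0, 0.0, 0.0, 1.0]] ['color', 'depth', 'K', 'extrinsics', 'E']
wrist [[299.7, 0.0, 253.7], [0.0, 299.7, 194.3], [0.0, 0.0, 1.0]] [[0.41, -0.88, -0.26, 149.95], [0.91, 0.39, 0.12, 535.08], [-0.0, -0.28, 0.96, 382.95], [0.0, 0.0, 0.0, 1.0]] ['color', 'depth', 'K', 'tool_from_camera', 'E']
{'time_s': 0.15, 'qpos': array([ 9.50221878e-01,  2.59177485e-01,  1.53579610e+00,  6.77926651e-06,
        1.34801999e+00, -2.02813265e-01]), 'joint_velocities': array([ 0.00128349,  0.00020606, -0.00388637, -0.00187352,  0.00226387,
        0.00091927]), 'tau': array([ 1.35553601e-03, -4.37643886e+01, -2.84234226e+01,  7.18336925e-02,
        3.79602984e-02, -1.10402509e-04]), 'ee_pos': array([222.8831708 , 502.36717055, 218.02196093]), 'eef_rot': array([ 2.07365638e-01,  9.78263258e-01, -6.40609169e-04, -2.83326470e-04]), 'contact_force': array([ 0.11277415, -0.83439979, -0.0313293 ]), 'wrist_torque': array([ 0.01139349, -0.00552841,  0.02367795]), 'grip_force': 0.0, 'finger_gap': 0.9989319652073458}
```

View pics/s.png

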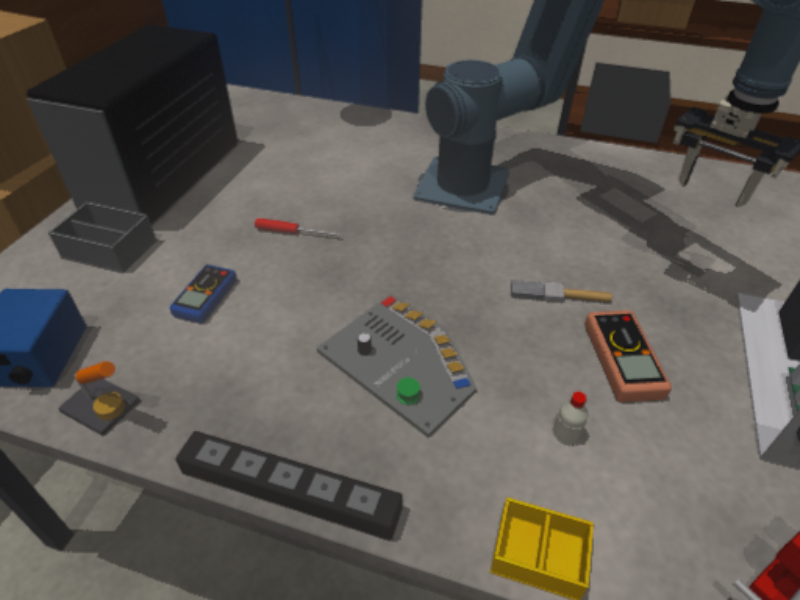

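View pics/a.png

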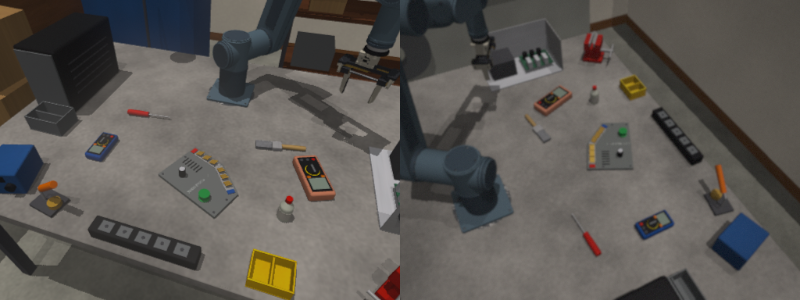

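The scene view shows the cover in the middle, with the red plate at about (388,301), the brass springs running to (457,368), and the blue plate at (461,383). Next I'll measure the plates and springs.

```bash
cat >> h.py <<'E'
def ray(d,u,v,z):
    K=d['K']; r=d['E'][:3,:3]@np.array([(u-K[0,2])/K[0,0],-(v-K[1,2])/K[1,1],-1]); o=d['E'][:3,3]
    return o+r*(z-o[2])/r[2]
def blobs(d,kind,amin=8):
    h,s,v=cv2.split(cv2.cvtColor(d['color'],cv2.COLOR_RGB2HSV)); h=h.astype(int)
    m={'red':((h<6)|(h>172))&(s>140)&(v>80),'blue':(h>105)&(h<125)&(s>140)&(v>60),'brass':(h>12)&(h<28)&(s>90)&(v>90)}[kind]
    n,l,st,c=cv2.connectedComponentsWithStats(m.astype(np.uint8))
    return [(st[i,4],*c[i]) for i in range(1,n) if st[i,4]>=amin],l
E
python3 - <<'E'
from h import *
for n in ['scene','side']:
    d=dict(np.load(f'{n}0.npz')); P=cloud(d)
    for k,z in (('red',15),('blue',15),('brass',22)):
        for a,u,v in blobs(d,k)[0]:
            p=ray(d,u,v,z); 
            if 300<p[0]<750 and -200<p[1]<250: print(n,k,a,round(u),round(v),p.round(1),P[int(round(v)),int(round(u))].round(0))
E
```

```text
scene red 30 248 192 [479.7 -36.4  15. ] [477. -38.  14.]
scene blue 35 295 245 [633.  148.6  15. ] [632. 149.  13.]
scene brass 38 256 196 [492.   -6.8  22. ] [492.  -8.  20.]
scene brass 41 264 201 [507.3  23.4  22. ] [508.  23.  24.]
scene brass 43 273 207 [520.9  54.3  22. ] [523.  55.  23.]
scene brass 40 282 217 [551.  91.  22.] [553.  90.  23.]
scene brass 45 287 225 [578.9 111.   22. ] [577. 112.  22.]
scene brass 47 291 234 [606.5 130.5  22. ] [606. 130.  22.]
side red 20 246 212 [478.8 -39.1  15. ] [479. -40.  16.]
side blue 8 262 161 [632.5 146.8  15. ] [636. 149.  11.]
side brass 128 253 172 [576.4 107.9  22. ] [579. 109.  18.]
side brass 158 245 196 [504.4  20.1  22. ] [505.  22.  19.]
```

Emit:
send_rows(
  deltas=[
    [-2.8,-2.5,0,0,0,0],
    [-2.8,-2.5,0,0,0,0],
    [-2.8,-2.5,0,0,0,0],
    [-2.8,-2.5,0,0,0,0],
    [-2.8,-2.5,0,0,0,0],
    [-2.8,-2.5,0,0,0,0],
    [-2.8,-2.5,0,0,0,0],
    [-2.8,-2.5,0,0,0,0],
  ],
  jaw=255,
  newtons=20,
)

```text
time_s: 0.95
ee_pos: [346.9, 227.6, 218.6]
eef_rot: [0.207, 0.978, -0.0, -0.0]
contact_force: [1.6, -0.7, 0.0]
finger_gap: 0.36
grip_force: 0.0
```

Emit:
send_rows(
  deltas=[
    [-2.8,-2.5,0,0,0,0],
    [-2.8,-2.5,0,0,0,0],
    [-2.8,-2.5,0,0,0,0],
    [-2.8,-2.5,0,0,0,0],
    [-2.8,-2.5,0,0,0,0],
    [-2.8,-2.5,0,0,0,0],
    [-2.8,-2.5,0,0,0,0],
    [-2.8,-2.5,0,0,0,0],
  ],
)

```text
time_s: 1.75
ee_pos: [470.5, -46.2, 218.5]
eef_rot: [0.208, 0.978, 0.0, -0.0]
contact_force: [1.3, -0.5, -0.4]
finger_gap: 0.003
grip_force: 0.0
```

Emit:
send_rows(
  deltas=[
    [0,0,0.5,0,0,0.145],
    [0,0,0.5,0,0,0.145],
    [0,0,0.5,0,0,0.145],
    [0,0,0.5,0,0,0.145],
    [0,0,0.5,0,0,0.145],
    [0,0,0.5,0,0,0.145],
    [0,0,0.5,0,0,0.145],
    [0,0,0.5,0,0,0.145],
    [0,0,0.5,0,0,0.145],
    [0,0,0.5,0,0,0.145],
  ],
)

```text
time_s: 2.75
ee_pos: [470.1, -44.6, 168.2]
eef_rot: [0.806, 0.592, -0.0, -0.0]
contact_force: [0.6, 0.2, -0.8]
finger_gap: 0.006
grip_force: 0.0
```

Emit:
send_rows(
  deltas=[
    [0,0,0.5,0,0,0.138],
    [0,0,0,0,0,0],
    [0,0,0,0,0,0],
  ],
)

```text
time_s: 3.05
ee_pos: [470.2, -44.6, 163.6]
eef_rot: [0.842, 0.539, -0.0, -0.0]
contact_force: [0.4, 0.6, -0.6]
finger_gap: 0.008
grip_force: 0.0
```

```bash
python3 - <<'E'
from h import *
T,o=tool(); print(T.round(4).tolist(),o['time_s'],o['contact_force'],o['finger_gap'])
d=shot('wrist'); P=cloud(d)
np.savez('w1.npz',**{k:d[k] for k in('color','depth','K','E')})
cv2.imwrite('pics/w1.png',d['color'][:,:,::-1])
for k,z in (('red',15),('blue',15),('brass',22)):
    bl,l=blobs(d,k,60)
    for a,u,v in bl:
        Q=P[l==l[int(round(v)),int(round(u))]]
        print(k,a,round(u),round(v),ray(d,u,v,z).round(1),np.median(Q,0).round(1),np.percentile(Q[:,2],[5,95]).round(1))
E
```

```text
[[0.418, 0.9084, -0.0005, 470.167], [0.9084, -0.418, 0.0001, -44.6065], [-0.0001, -0.0005, -1.0, 163.5734], [0.0, 0.0, 0.0, 1.0]] 3.05 [ 0.40155508  0.59113231 -0.5698198 ] 0.007774533891745705
red 360 256 172 [476.6 -35.2  15. ] [476.6 -35.4  14. ] [12.7 15.2]
blue 1822 432 364 [ 579.1 -365.6   15. ] [ 575.2 -358.6   21.7] [ 4.9 28.4]
brass 885 270 18 [548.1  90.7  22. ] [547.8  90.8  21.6] [15.7 27.4]
brass 756 257 71 [518.4  55.   22. ] [518.2  55.1  22.1] [16.2 27.7]
brass 668 257 108 [504.1  24.   22. ] [503.8  24.2  21.9] [16.  27.5]
brass 574 257 143 [490.   -6.7  22. ] [489.8  -6.4  21.9] [16.1 27.7]
brass 214 249 313 [ 396.3 -187.4   22. ] [481.1 -15.6 266.6] [260.3 268.3]
brass 164 259 312 [ 408.  -192.3   22. ] [483.7 -16.6 266.7] [260.8 268.3]
brass 859 314 363 [ 440.4 -292.1   22. ] [ 4.844e+02 -1.670e+01 -2.000e-01] [ -2.  271.2]
brass 113 191 362 [ 297.9 -224.3   22. ] [465.4 -18.1 272.7] [272.  273.5]
```

View pics/w1.png

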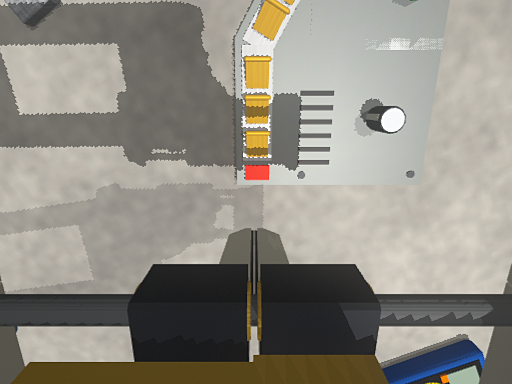

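The wrist view shows the shut fingertips at (255,235), in line with the row. The red plate is at (256,172) and the springs run up column 257 to the bend at (258,50). I'll descend just behind spring 1.

Emit:
send_rows(
  deltas=[
    [0.24,0.026,1.24,0,0,0],
    [0.24,0.026,1.24,0,0,0],
    [0.24,0.026,1.24,0,0,0],
    [0.24,0.026,1.24,0,0,0],
    [0.24,0.026,1.24,0,0,0],
    [0.24,0.026,1.24,0,0,0],
    [0.24,0.026,1.24,0,0,0],
    [0.24,0.026,1.24,0,0,0],
    [0.24,0.026,1.24,0,0,0],
    [0.24,0.026,1.24,0,0,0],
  ],
)

```text
time_s: 4.1
ee_pos: [483.0, -23.9, 38.9]
eef_rot: [0.843, 0.538, 0.0, 0.0]
contact_force: [-0.3, -0.5, 0.1]
finger_gap: 0.005
grip_force: 0.0
```

Emit:
send_rows(
  deltas=[
    [0,0,0.4,0,0,0],
    [0,0,0.4,0,0,0],
    [0,0,0.4,0,0,0],
    [0,0,0.4,0,0,0],
    [0,0,0,0,0,0],
    [0,0,0,0,0,0],
  ],
)

```text
time_s: 4.7
ee_pos: [482.9, -24.1, 23.8]
eef_rot: [0.843, 0.538, 0.0, 0.0]
contact_force: [0.3, 0.0, -0.2]
finger_gap: 0.006
grip_force: 0.0
```

```bash
python3 - <<'E'
from h import *
T,o=tool(); print(o['ee_pos'],o['contact_force'],o['time_s'])
d=shot('wrist'); P=cloud(d)
cv2.imwrite('pics/w2.png',d['color'][:,:,::-1])
Ti=np.linalg.inv(T)
for k,z in (('red',15),('brass',22),('blue',15)):
    bl,l=blobs(d,k,60)
    for a,u,v in bl:
        if v<250: p=ray(d,u,v,z); print(k,a,round(u),round(v),p.round(1),'tool',(Ti@[*p,1])[:3].round(1))
E
```

```text
[482.87642886 -24.08255152  23.78227181] [ 0.28939545  0.03586852 -0.18611079] 4.7
brass 1199 272 12 [542.2  84.2  22. ] tool [123.2   8.1   1.8]
brass 2289 253 91 [518.4  55.1  22. ] tool [86.8 -1.1  1.8]
brass 1825 254 154 [504.5  24.7  22. ] tool [53.4 -1.   1.8]
brass 1395 254 210 [490.7  -5.4  22. ] tool [20.3 -0.8  1.8]
```

View pics/w2.png

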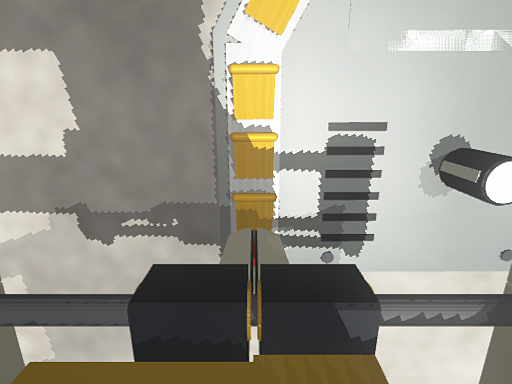

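The fingertips are at the low end of spring 1, on the row's centre line. The crests are at rows 197, 135 and 69, near column 254. Now I'll start the stroke.

Emit:
send_rows(
  deltas=[
    [0.2,0,0,0,0,0],
    [0.2,0,0,0,0,0],
    [0.2,0,0,0,0,0],
    [0.2,0,0,0,0,0],
    [0.2,0,0,0,0,0],
    [0.2,0,0,0,0,0],
    [0.2,0,0,0,0,0],
    [0.2,0,0,0,0,0],
    [0.2,0,0,0,0,0],
    [0.2,0,0,0,0,0],
  ],
)

```text
time_s: 5.75
ee_pos: [491.1, -6.2, 23.7]
eef_rot: [0.843, 0.538, -0.0, 0.0]
contact_force: [-1.9, -7.9, -0.4]
finger_gap: 0.001
grip_force: 3.5
```

Emit:
send_rows(
  deltas=[
    [0.2,0,0,0,0,0],
    [0.2,0,0,0,0,0],
    [0.2,0,0,0,0,0],
    [0.2,0,0,0,0,0],
  ],
)

```text
time_s: 6.15
ee_pos: [494.9, 1.6, 23.8]
eef_rot: [0.843, 0.538, 0.0, 0.0]
contact_force: [-0.6, -1.5, 1.9]
finger_gap: 0.007
grip_force: 1.3
```

```bash
python3 - <<'E'
from h import *
T,o=tool(); print(o['ee_pos'],o['contact_force'],o['wrist_torque'],o['time_s'])
d=shot('wrist'); Ti=np.linalg.inv(T)
cv2.imwrite('pics/w3.png',d['color'][:,:,::-1])
for k,z in (('brass',22),('blue',15)):
    for a,u,v in blobs(d,k,60)[0]:
        if v<250: p=ray(d,u,v,z); print(k,a,round(u),round(v),p.round(1),'tool',(Ti@[*p,1])[:3].round(1))
for i in range(3): d=shot('side'); o=readout.get_obs(); print(o['contact_force'].round(2))
d0=dict(np.load('side0.npz'))
for e in (d0,d):
    for k in('brass','red'):
        print([(a,round(u,1),round(v,1)) for a,u,v in blobs(e,k,8)[0] if 230<u<280 and 140<v<230])
E
```

```text
[494.87777361   1.59329358  23.79948048] [-0.63248249 -1.45444204  1.86963396] [-0.43466347  0.25677026 -0.06422104] 6.15
brass 1070 305 11 [569.1 103.6  22. ] tool [123.8  24.4   1.8]
brass 2700 276 54 [548.8  92.   22. ] tool [104.7  10.8   1.8]
brass 1914 253 144 [518.8  55.5  22. ] tool [59.  -1.1  1.8]
brass 1533 253 202 [504.7  25.1  22. ] tool [25.4 -1.   1.8]
[-0.18 -1.43  3.24]
[-0.61 -0.11  3.51]
[-0.28  0.53  3.73]
[(np.int32(128), np.float64(252.5), np.float64(171.8)), (np.int32(158), np.float64(245.1), np.float64(195.8))]
[(np.int32(20), np.float64(245.8), np.float64(212.0))]
[(np.int32(24), np.float64(258.2), np.float64(166.2)), (np.int32(18), np.float64(245.7), np.float64(205.7))]
[(np.int32(19), np.float64(245.7), np.float64(212.0))]
```

View pics/w3.png

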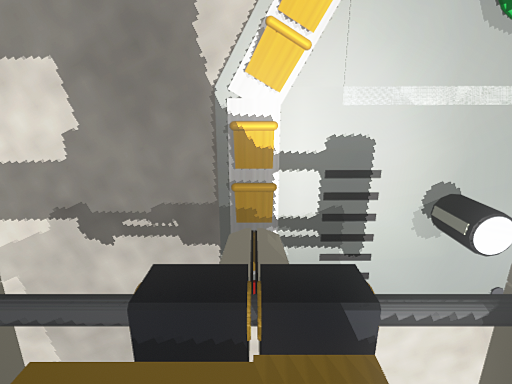

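The cover hasn't moved and spring 1 carries about 3.7 N. The 8 N horizontal reading probably came from the front edge of the fingertips meeting the crest bead. For the next springs I'll ride slightly higher up to the bead, then sink onto the crest.

Emit:
send_rows(
  deltas=[
    [0.2,0,0,0,0,0],
    [0.2,0,0,0,0,0],
    [0.2,0,0,0,0,0],
    [0.2,-0.01,-0.035,0,0,0],
    [0.2,-0.01,-0.035,0,0,0],
    [0.2,-0.01,-0.035,0,0,0],
    [0.2,-0.01,-0.035,0,0,0],
    [0.2,-0.01,-0.035,0,0,0],
    [0.2,-0.01,-0.035,0,0,0],
    [0.2,-0.01,-0.035,0,0,0],
  ],
)

```text
time_s: 7.35
ee_pos: [502.3, 20.2, 26.0]
eef_rot: [0.843, 0.538, -0.0, -0.0]
contact_force: [-0.1, -0.1, -1.7]
finger_gap: 0.007
grip_force: 0.0
```

Emit:
send_rows(
  deltas=[
    [0.2,0,0,0,0,0],
    [0.2,0,0,0,0,0],
    [0.2,0,0,0,0,0],
    [0.2,0,0,0,0,0],
    [0.2,0,0,0,0,0],
  ],
)

```text
time_s: 7.85
ee_pos: [506.8, 29.0, 26.2]
eef_rot: [0.843, 0.538, 0.0, 0.0]
contact_force: [-0.7, -1.1, 0.5]
finger_gap: 0.003
grip_force: 0.7
```

Emit:
send_rows(
  deltas=[
    [0.2,0,0.045,0,0,0],
    [0.2,0,0.045,0,0,0],
    [0.2,0,0.045,0,0,0],
    [0.2,0,0.045,0,0,0],
    [0.1,0,0,0,0,0],
  ],
)

```text
time_s: 8.35
ee_pos: [510.5, 37.2, 24.3]
eef_rot: [0.843, 0.538, 0.0, 0.0]
contact_force: [-1.4, -0.9, 1.9]
finger_gap: 0.004
grip_force: 1.2
```

Emit:
send_rows(
  deltas=[
    [0.1,0,0,0,0,0],
    [0.1,0,0,0,0,0],
    [0.2,0,0,0,0,0],
    [0.2,0,-0.03,0,0,0],
    [0.2,0,-0.03,0,0,0],
    [0.2,0,-0.03,0,0,0],
    [0.2,0,-0.03,0,0,0],
    [0.2,0,-0.03,0,0,0],
    [0.2,0,-0.03,0,0,0],
    [0.2,0,0,0,0,0],
  ],
)

```text
time_s: 9.35
ee_pos: [518.0, 53.5, 26.1]
eef_rot: [0.843, 0.538, -0.0, 0.0]
contact_force: [-0.6, -1.2, 0.9]
finger_gap: 0.003
grip_force: 0.5
```

Emit:
send_rows(
  deltas=[
    [0.2,0,0,0,0,0],
    [0.2,0,0,0,0,0],
    [0.2,0,0,0,0,0],
    [0.2,0,0.045,0,0,0],
    [0.2,0,0.045,0,0,0],
    [0.2,0,0.045,0,0,0],
    [0.2,0,0.045,0,0,0],
    [0.1,0,0,0,0,0],
    [0.1,0,0,0,0,0],
  ],
)

```text
time_s: 10.25
ee_pos: [524.8, 68.0, 24.3]
eef_rot: [0.843, 0.538, -0.0, 0.0]
contact_force: [-0.1, -1.1, 0.9]
finger_gap: 0.005
grip_force: 1.2
```

```bash
python3 - <<'E'
from h import *
T,o=tool(); print(T[:3].round(3).tolist(),o['contact_force'],o['time_s'])
d=shot('wrist'); Ti=np.linalg.inv(T)
cv2.imwrite('pics/w4.png',d['color'][:,:,::-1])
for k,z in (('brass',22),('blue',15)):
    for a,u,v in blobs(d,k,60)[0]:
        if v<250: p=ray(d,u,v,z); print(k,a,round(u),round(v),p.round(1),'tool',(Ti@[*p,1])[:3].round(1))
print(readout.get_obs()['contact_force'])
E
```

```text
[[0.421, 0.907, 0.0, 524.774], [0.907, -0.421, -0.0, 67.964], [-0.0, 0.0, -1.0, 24.316]] [-0.14291241 -1.13272985  0.89975172] 10.25
brass 2477 341 83 [603.8 131.   22. ] tool [90.4 45.1  2.3]
brass 1986 307 140 [576.2 111.4  22. ] tool [61.1 28.4  2.3]
brass 1620 275 190 [548.9  92.2  22. ] tool [32.2 11.6  2.3]
blue 1686 372 28 [629.7 149.4  15. ] tool [118.   60.8   9.3]
[-1.27908816 -1.81597389  2.16295173]
```

View pics/w4.png

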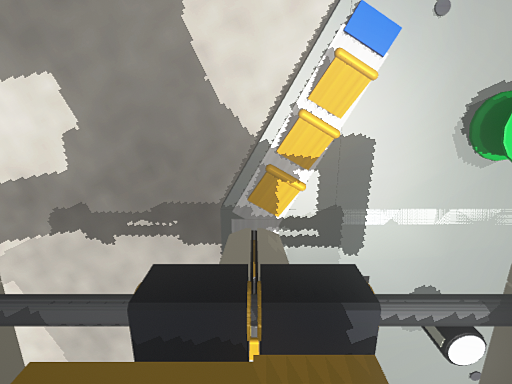

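Springs 4, 5 and 6 are at about (275,190), (307,140) and (341,83), with the blue plate at (372,28). The bend is about 11 mm ahead, so I'll move to it, turn 30°, and carry on.

Emit:
send_rows(
  deltas=[
    [0.1,0,0,0,0,0],
    [0.2,0,0,0,0,0],
    [0.2,0,-0.03,0,0,0],
    [0.2,0,-0.06,0,0,0],
    [0.2,0,-0.06,0,0,0],
    [0.2,0,-0.06,0,0,0],
    [0.1,0,0,0,0,0.13],
    [0,0,0,0,0,0.13],
    [0,0,0,0,0,0.13],
    [0,0,0,0,0,0.13],
  ],
)

```text
time_s: 11.3
ee_pos: [529.7, 79.1, 26.3]
eef_rot: [0.954, 0.301, -0.0, -0.0]
contact_force: [-0.1, 0.2, 0.1]
finger_gap: 0.004
grip_force: 0.0
```

```bash
python3 - <<'E'
from h import *
T,o=tool(); print(T[:3].round(3).tolist(),o['contact_force'],o['time_s'])
Ti=np.linalg.inv(T)
d=shot('wrist')
for k,z in (('brass',22),('blue',15)):
    for a,u,v in blobs(d,k,60)[0]:
        if v<250: p=ray(d,u,v,z); print(k,a,round(u),round(v),p.round(1),'tool',(Ti@[*p,1])[:3].round(1))
E
```

```text
[[0.819, 0.573, -0.0, 529.735], [0.573, -0.819, 0.0, 79.137], [0.0, -0.0, -1.0, 26.258]] [-0.09170018  0.16593373  0.13120093] 11.3
brass 2323 257 81 [605.  130.6  22. ] tool [91.1  1.   4.3]
brass 1829 257 146 [577.1 111.2  22. ] tool [57.2  0.9  4.3]
brass 1446 256 203 [549.5  92.   22. ] tool [23.6  0.8  4.3]
blue 1546 258 18 [630.9 148.3  15. ] tool [122.5   1.3  11.3]
```

Emit:
send_rows(
  deltas=[
    [0.2,0.01,0,0,0,0],
    [0.2,0.01,0,0,0,0],
    [0.2,0.01,0,0,0,0],
    [0.2,0.01,0,0,0,0],
    [0.2,0.01,0,0,0,0],
    [0.2,0.01,0,0,0,0],
    [0.2,0.01,0,0,0,0],
    [0.2,0.01,0,0,0,0],
    [0.2,0.01,0,0,0,0],
    [0.2,0,0,0,0,0],
  ],
)

```text
time_s: 12.35
ee_pos: [546.8, 89.7, 26.4]
eef_rot: [0.953, 0.303, 0.0, 0.0]
contact_force: [0.5, -0.5, 0.1]
finger_gap: 0.004
grip_force: 0.0
```

Emit:
send_rows(
  deltas=[
    [0.2,0,0,0,0,0],
    [0.2,0,0,0,0,0],
    [0.2,0,0,0,0,0],
    [0.2,0,0.04,0,0,0],
    [0.2,0,0.04,0,0,0],
    [0.2,0,0.04,0,0,0],
    [0.2,0,0.04,0,0,0],
    [0.2,0,0.04,0,0,0],
    [0.1,0,0,0,0,0],
    [0.1,0,0,0,0,0],
  ],
)

```text
time_s: 13.35
ee_pos: [561.4, 100.1, 24.4]
eef_rot: [0.953, 0.303, -0.0, 0.0]
contact_force: [-1.9, -1.3, 2.4]
finger_gap: 0.006
grip_force: 1.2
```

Emit:
send_rows(
  deltas=[
    [0.1,0,0,0,0,0],
    [0.1,0,0,0,0,0],
    [0.2,0,0,0,0,0],
    [0.2,0,-0.03,0,0,0],
    [0.2,0,-0.03,0,0,0],
    [0.2,0,-0.03,0,0,0],
    [0.2,0,-0.03,0,0,0],
    [0.2,0,-0.03,0,0,0],
    [0.2,0,-0.03,0,0,0],
    [0.2,0,0,0,0,0],
  ],
)

```text
time_s: 14.35
ee_pos: [576.0, 110.4, 26.2]
eef_rot: [0.953, 0.303, -0.0, 0.0]
contact_force: [-1.4, -1.1, 1.2]
finger_gap: 0.001
grip_force: 0.6
```

Emit:
send_rows(
  deltas=[
    [0.2,0,0,0,0,0],
    [0.2,0,0,0,0,0],
    [0.2,0,0,0,0,0],
    [0.2,0,0.045,0,0,0],
    [0.2,0,0.045,0,0,0],
    [0.2,0,0.045,0,0,0],
    [0.2,0,0.045,0,0,0],
    [0.1,0,0,0,0,0],
    [0.1,0,0,0,0,0],
  ],
)

```text
time_s: 15.25
ee_pos: [589.2, 119.7, 24.4]
eef_rot: [0.953, 0.303, 0.0, 0.0]
contact_force: [-0.9, -1.8, 2.5]
finger_gap: 0.005
grip_force: 1.2
```

```bash
python3 - <<'E'
from h import *
T,o=tool(); print(T[:3].round(3).tolist(),o['contact_force'],o['time_s'])
Ti=np.linalg.inv(T)
d=shot('wrist')
for k,z in (('brass',22),('blue',15)):
    for a,u,v in blobs(d,k,60)[0]:
        if v<250: p=ray(d,u,v,z); print(k,a,round(u),round(v),p.round(1),'tool',(Ti@[*p,1])[:3].round(1))
print(readout.get_obs()['contact_force'])
E
```

```text
[[0.816, 0.578, 0.0, 589.155], [0.578, -0.816, -0.0, 119.69], [0.0, 0.0, -1.0, 24.449]] [-0.85221593 -1.81425945  2.47049915] 15.25
brass 1416 254 209 [605.2 131.6  22. ] tool [20.  -0.4  2.4]
blue 1182 255 155 [630.8 149.5  15. ] tool [51.2 -0.3  9.4]
[-2.12806098 -1.47187424  1.57807661]
```

Emit:
send_rows(
  deltas=[
    [0.1,0,0,0,0,0],
    [0.1,0,0,0,0,0],
    [0.2,0,0,0,0,0],
    [0.2,0,-0.03,0,0,0],
    [0.2,0,-0.03,0,0,0],
    [0.2,0,-0.03,0,0,0],
    [0.2,0,-0.03,0,0,0],
    [0.2,0,-0.03,0,0,0],
    [0.2,0,-0.03,0,0,0],
    [0.2,0,0,0,0,0],
  ],
)

```text
time_s: 16.3
ee_pos: [603.7, 130.1, 26.2]
eef_rot: [0.953, 0.303, -0.0, 0.0]
contact_force: [-1.4, -0.9, 1.1]
finger_gap: 0.006
grip_force: 0.6
```

Emit:
send_rows(
  deltas=[
    [0.2,0,0,0,0,0],
    [0.2,0,0,0,0,0],
    [0.2,0,0,0,0,0],
    [0.2,0,0.045,0,0,0],
    [0.2,0,0.045,0,0,0],
    [0.2,0,0.045,0,0,0],
    [0.1,0,0.045,0,0,0],
    [0,0,0,0,0,0],
    [0,0,0,0,0,0],
    [0,0,0,0,0,0],
  ],
)

```text
time_s: 17.3
ee_pos: [614.7, 137.7, 24.6]
eef_rot: [0.953, 0.303, 0.0, 0.0]
contact_force: [-0.5, -0.2, 2.8]
finger_gap: 0.004
grip_force: 1.3
```

```bash
python3 - <<'E'
from h import *
for i in range(6):
    d=shot(['side','scene','wrist'][i%3]); o=readout.get_obs(); print(o['ee_pos'].round(1),o['contact_force'].round(2),o['time_s'])
    cv2.imwrite(f'pics/z{i%3}.png',d['color'][:,:,::-1])
    if i in(3,4):
        d0=dict(np.load(['side0.npz','scene0.npz'][i-3]))
        for e in (d0,d):
            print([(k,int(a),round(u,1),round(v,1)) for k in('red','blue') for a,u,v in blobs(e,k,8)[0] if 200<u<310 and 140<v<260])
s=cv2.imread('pics/z1.png'); w=cv2.imread('pics/z2.png')
cv2.imwrite('pics/fin.png',np.hstack([cv2.resize(s[150:300,180:380],(400,300)),cv2.resize(w,(400,300))]))
E
```

```text
[614.7 137.6  24.7] [-0.02  0.38  2.82] 17.35
[614.7 137.6  24.6] [ 0.65 -0.22  3.32] 17.4
[614.7 137.6  24.6] [-0.36 -0.57  2.91] 17.45
[614.7 137.6  24.6] [-0.19 -0.48  3.2 ] 17.5
[('red', 20, np.float64(245.8), np.float64(212.0)), ('blue', 8, np.float64(261.5), np.float64(161.0))]
[('red', 19, np.float64(245.7), np.float64(212.0))]
[614.7 137.6  24.6] [1.1  1.06 3.16] 17.55
[('red', 30, np.float64(248.3), np.float64(192.5)), ('blue', 35, np.float64(294.9), np.float64(244.8))]
[('red', 30, np.float64(248.3), np.float64(192.5)), ('blue', 31, np.float64(294.6), np.float64(244.8))]
[614.7 137.6  24.6] [-0.23  0.18  2.2 ] 17.6
```

View pics/fin.png

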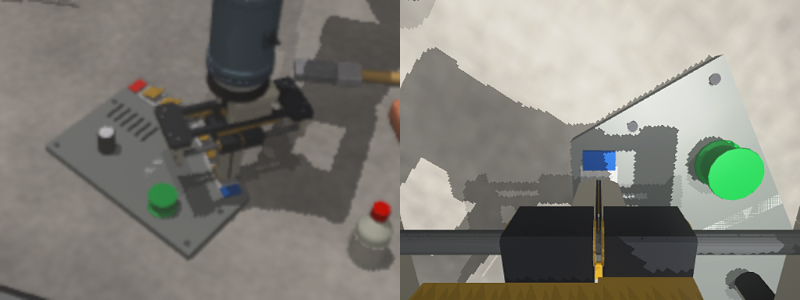

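The fingertips hold spring 6 with about 3 N, just before the blue plate (left image (230,190), right image (600,160)). The red plate's pixels match the first pictures, so the cover hasn't moved, and the bystanders in view are standing. I'll hand it in.

```bash
python3 -c "
from h import *
print(bot.job_done())"
```

```text
the job is handed in; nothing more can be done
None
```

I stroked all six springs in order from red to blue and handed the job in at about 17.6 s with the fingertips holding spring 6 down at about 3 N; the cover had not moved, the highest force I read was a brief 8 N sideways on spring 1, and no verdict was returned.

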